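# Flip out the kickstand of a folding panel stand and hold its frame upright

## Task

The circuit-panel stand lies folded, face down on its rests, and the panel is to be inspected square-on. Flip the kickstand on the back of the frame over its spring centre until it snaps fully open (the safety prop), then lift the frame by its handle and finish holding it by the handle, still and plumb upright, neither leaning back on the kickstand nor tipping forward: do not let go at the end. Keep the gripper off the circuit panel, and leave the other things on the mat where they are.

Things in the scene. Friction and masses are not known exactly. Their poses are not given: they have to be found in the camera images.
- stand: Fixed aluminium base plate, 300 (x) x 290 (y) x 10 mm; place and yaw vary. Origin: centre of its underside, on the mat, straight below the frame's hinge; z up. x is level, from the hinge away from the folded frame (roughly away from the robot); y along the hinge. Hinge blocks at y +-131 mm, 52 mm high; rest posts under the folded frame at x -128, y +-110 mm, 58 mm high.
- frame (a joint): Hinge of the frame about the base's y. 0 = folded to the base's -x side on its rests (15 degrees above level, its back looking up); 1.309 rad = plumb; more = leaning back to +x; about 1.52 = resting on the open kickstand; with that folded, it falls on to 2.6. Turns freely: unheld, the frame tips one way or the other. All weighs 0.7 to 1.05 kg; about 4 N lifts it at the handle.
- hinge (a point): Point on the frame's hinge axis, midway along it, 35 mm above the mat. The frame: 20 mm slotted aluminium profile, 240 mm wide, 175 mm from hinge axis to top edge, with a steel spine 16 mm wide up the middle of its back, its surface 20 mm behind the frame's mid plane.
- handle: Steel handle on the frame's top edge: a round bar 12 mm thick, 110 mm long, parallel to the hinge, on two 12 mm legs; 44 mm clear between bar and frame. Origin: middle of the bar, in the frame's mid plane, 225 mm from the hinge axis; 93 mm above the mat folded, 260 mm upright. z points from the hinge to the bar, x out of the frame's back, y along the bar.
- panel: Green circuit panel in the frame, 200 x 145 x 3 mm, carrying four round boards with parts. Origin: its centre, in the frame's mid plane, 82.5 mm from the hinge axis. Not to be pressed.
- kickstand (a joint): Kickstand about its hub (axis along the hinge). 0 = folded flat along the frame's back, foot towards the handle; 2.356 rad (135 degrees) = open against its stop. From 0 it lifts off the frame's back, then swings over to the base's +x side. An over-centre spring holds it at either end: about 0.25 N m against you at 0 (2.5 N at the foot), none at 1.2 rad, beyond which it snaps open by itself.
- kick_hub (a point): Centre of the kickstand's hub between two cheeks on the spine (32 mm wide over all with its caps), 85 mm from the hinge axis towards the handle, 38 mm behind the frame's mid plane. A small exposed spring runs beside the hub, 18 mm to its +y side, up to a pin on the leg 30 mm from the hub.
- kick_foot: Black rubber roller at the kickstand's end, 16 mm thick, 20 mm wide. Origin: its centre, 110 mm from the hub; folded, 122 mm above the mat. The leg from hub to foot is a steel bar 12 mm wide (along the hinge), 8 mm thick; folded, 14 mm of air lies between it and the spine. Open, with the frame upright, the foot hangs 24 mm over the base plate.
- flask: Steel drinking flask, 70 mm thick, 200 mm high, standing loose. Origin: centre of its underside. Leave it alone.
- tidy: Black plastic desk tidy with pencils, 130 x 100 x 90 mm, loose. Origin: centre of its underside. Leave it alone.
- brush: Small cleaning brush, 170 mm long, lying loose. Leave it alone.

How it is judged:
By the outcome, as a careful person would: the job done as asked, in the order asked, and still so for the second after the job is handed in, while the arm keeps its last pose, push and grip.
It also fails if it takes over 64 s, if anything falls off the work surface, if the arm or the gripper's body presses on something with over 40 N, if the wrist force passes 120 N, or if a joint passes its speed limit or range.

## Robot

A 6-joint arm with a two-finger parallel gripper is mounted at the origin on the work surface. World frame = base frame: x ahead of the robot, y to its left, z up, the work surface at z = 0. Lengths are in mm, angles in rad, forces in N, time in s.
With the tool pointing down it reaches from about 350 to 975 mm from the base axis. Payload 7.1 kg.
Tool frame: the origin (TCP) lies at the very end of the fingers, on their centre line; the grasp point (between the pads) lies 19 mm behind it (ctrl.pinch_z is the distance from the TCP to the grasp point, in mm); z points along the fingers, y is the direction in which the jaws open and shut (so a half turn about z gives the same grasp; the last joint's range is limited). The gripper opens to 88 mm and grips with 3 to 60 N. Pads are 20 mm wide; open, the fingers measure 115 mm over their backs; the gripper's body (75 mm by 178 mm) begins 61 mm behind the grasp point.
Start: joints at [-1.164, 0.423, 1.63, -0, 1.089, -0.019], TCP at [258.171, -569.168, 197.475] pointing down, gripper open.
Joint ranges: [-3, 3], [-0.9, 2.11], [0.09, 2.58], [-1.31, 4.45], [0.11, 2.69], [-2.54, 2.54]. Speed limits (rad/s): [2.39, 2.39, 3.01, 3.14, 3.14, 3.14].

## Interface

Orientations are given as a rotation vector (axis times angle).
In Python, from workcell import ctrl gives the robot as it stands.
- The arm moves only by the shell command python3 -m inch 'ROWS' [OPENING]. ROWS is JSON, a list of rows, each an object with "xyz": the shift along the tool's x, y, z in cm, a list of three; "spin": the turn about the tool's z in degrees. A call has 1 to 20 rows; each row is the pose to reach, as a shift and turn from the pose measured when the call began, along the tool's axes at that moment; what a row does not reach only later rows make up. A row lasts 1/10 s, in which the tool goes at most 50 mm and 8.59 degrees, less where a joint would pass 70% of its speed; a pose out of reach is approached as far as the arm can. A call with a gripper value outside its range is refused whole. OPENING is the closure, from 0 (fully open) to 1 (shut), set as the call begins (- or left out, the last holds). The fingers move at their own pace and stop on an object; the grip force is fixed at half the most. Time passes only in rows, so rows that repeat a pose let the fingers close. It gives the time, the measured TCP pose, the force and the opening at its end, in the units of the state.
- ctrl.get_obs(): the state, without advancing time (a new reading comes with each control period).
- ctrl.get_image(name): name is "side" or "top"; returns the picture (400x640x3 uint8, red, green, blue); there is no depth.
- ctrl.camera_info(name): a dict with "camera_matrix" (3x3 intrinsics, pixels), "k1" (the pictures are not rectified: a ray, as slopes to the right and down, at radius r is drawn at 1 + k1 r^2 times it, then the intrinsics apply), "R" (3x3) and "t" (3): a world point X has camera coordinates R X + t. Camera axes: x right, y down, z forward; pixel columns grow to the right and rows downward; lengths in mm; the calibration is good to about 2 mm. A picture is of the moment at which its call begins. camera_info takes no time and is no camera call.
- ctrl.close_job(): hands the job in, once; it reports no verdict.
The state is a dict: "t": time; "qpos": joint angles; "qvel": joint speeds; "joint_torque": joint torques, N m; "ee_pos": TCP position; "orientation": TCP orientation; "ft_force": force on the tool from outside, world axes, zero at the start; "moment": the same for the moment, N m; "width": finger opening in mm.
Only numpy, scipy, OpenCV 4.12 (cv2) and the standard library are available. Lean on these libraries where they do the work, as an engineer would, in place of code of your own. Each camera call takes 0.05 s, during which the arm holds its last target. There are 200 camera calls.

## Working session

There is one attempt and no reset: what is moved stays moved. The work goes in short steps, Python scripts to look and compute and a shell command to move; the robot and the scene stay as the last step left them, time stands still between calls to the robot, and variables do not carry over. Pictures are saved under pics/ and viewed, about 8 in all and at most 12, crops included, and the job is handed in when it is done.

```bash
mkdir -p pics; ls; python3 - <<'E'
from workcell import ctrl
import cv2
for n in("top","side"):
    cv2.imwrite(f"pics/{n}0.png",ctrl.get_image(n)[:,:,::-1]); i=ctrl.camera_info(n); print(n,i)
o=ctrl.get_obs(); print(o)
E
```

```text
pics
top {'camera_matrix': array([[397.60523257,   0.        , 322.92828651],
       [  0.        , 397.60523257, 202.98601923],
       [  0.        ,   0.        ,   1.        ]]), 'k1': -0.03465212711666364, 'R': array([[ 0.02358586, -0.99959485, -0.01593214],
       [-0.99218944, -0.02145257, -0.12288168],
       [ 0.12249011,  0.01870597, -0.99229343]]), 't': array([  14.05081337,  500.43744575, 1523.83398963])}
side {'camera_matrix': array([[414.10150866,   0.        , 319.58103272],
       [  0.        , 414.10150866, 194.68239352],
       [  0.        ,   0.        ,   1.        ]]), 'k1': -0.09916737439845491, 'R': array([[-0.96455177, -0.263654  , -0.01124517],
       [-0.16454049,  0.63417695, -0.75547735],
       [ 0.20631605, -0.72684673, -0.65507825]]), 't': array([ 487.96165293,  137.79175043, 1186.12552875])}
{'t': 0.1, 'qpos': array([-1.16398321e+00,  4.23759209e-01,  1.63061261e+00, -2.99947755e-06,
        1.08861049e+00, -1.90320352e-02]), 'qvel': array([-7.25200922e-04, -9.75889864e-04, -1.33891981e-03, -6.56422704e-04,
       -3.08678596e-04, -6.09499834e-05]), 'joint_torque': array([ 2.08568730e-03, -5.45615280e+01, -2.74326020e+01,  6.46337285e-02,
        1.87902083e-02, -3.10735757e-06]), 'ee_pos': array([ 257.9707966 , -568.67972589,  196.7830929 ]), 'orientation': array([-3.06931481e+00, -6.63587197e-01,  4.24502813e-04]), 'ft_force': array([1.02012822, 0.08171388, 1.0407164 ]), 'moment': array([ 0.02327758, -0.02699609, -0.02153599]), 'width': 87.75200049994044}
```

View pics/top0.png

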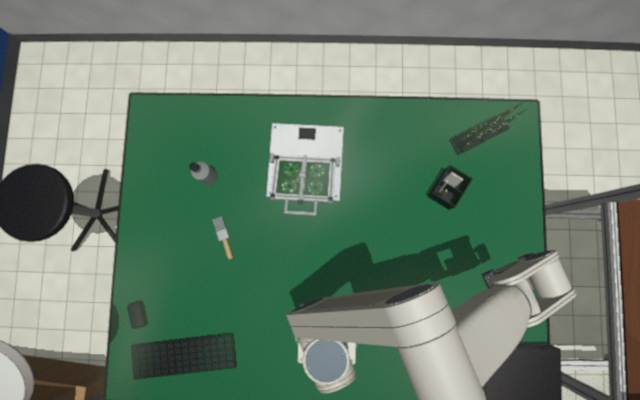

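View pics/side0.png

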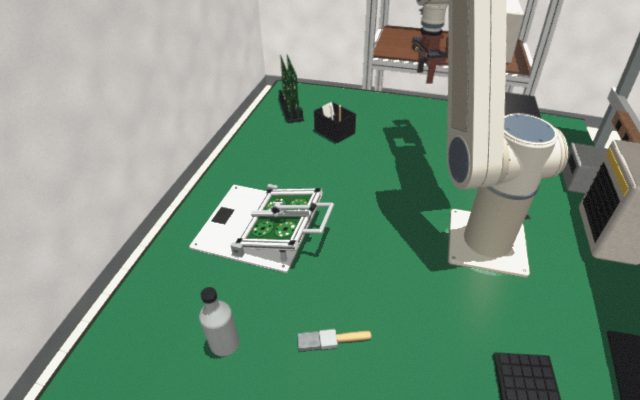

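The top view shows the stand at about (305,165), with its handle bar at (300,213). The flask is at (203,173), the brush at (222,238) and the tidy at (450,187). In the side view the handle is at (328,218). I'll zoom in on both.

```bash
cat > h.py <<'E'
from workcell import ctrl
import cv2, numpy as np
from scipy.spatial.transform import Rotation as Ro
def proj(n,X):
    i=ctrl.camera_info(n); c=np.atleast_2d(X)@i["R"].T+i["t"]; s=c[:,:2]/c[:,2:]
    s=s*(1+i["k1"]*(s**2).sum(1,keepdims=True)); K=i["camera_matrix"]
    return s*[K[0,0],K[1,1]]+K[:2,2]
def ray(n,p):
    i=ctrl.camera_info(n)
    s=cv2.undistortPoints(np.array([[p]],float),i["camera_matrix"],np.array([i["k1"],0,0,0,0]))[0,0]
    # k1 model matches OpenCV's
    return -i["R"].T@i["t"], i["R"].T@np.array([*s,1])
def onz(n,p,z):
    o,d=ray(n,p); return o+d*(z-o[2])/d[2]
E
python3 - <<'E'
import cv2,numpy as np
a=cv2.imread("pics/top0.png")[115:225,255:355]; b=cv2.imread("pics/side0.png")[175:275,185:345]
a=cv2.resize(a,None,fx=5,fy=5,interpolation=cv2.INTER_CUBIC)
b=cv2.resize(b,None,fx=5,fy=5,interpolation=cv2.INTER_CUBIC)
cv2.imwrite("pics/a.png",a);cv2.imwrite("pics/b.png",b)
E
```

```text
(no output)
```

View pics/a.png

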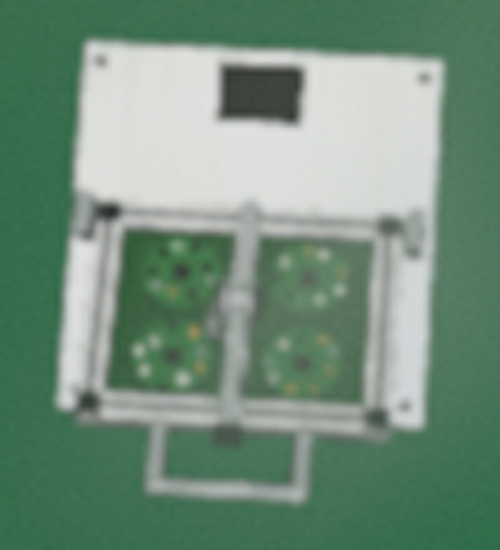

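View pics/b.png

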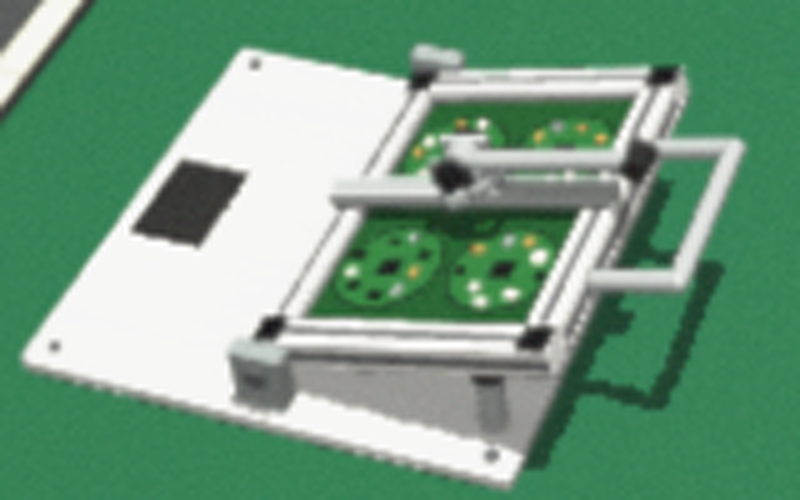

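The handle bar in the top crop runs from (148,489) to (304,497). The black roller is at (229,434) and the base corners are at (86,40), (443,60), (58,408) and (425,428). The side crop shows the roller at (638,160).

```bash
python3 - <<'E'
from h import *
T=lambda u,v:(255+u/5-.4,115+v/5-.4)
S=lambda u,v:(185+u/5-.4,175+v/5-.4)
c=np.array([onz("top",T(*p),10) for p in[(86,40),(443,60),(58,408),(425,428)]]); print(c.round())
yaw=[np.arctan2(*(c[0]-c[1])[[0,1]]*[-1,1]),np.arctan2(*(c[2]-c[3])[[0,1]]*[-1,1])]
print("base c",c.mean(0).round(1),"yaw from y",yaw, [np.arctan2(*(c[i]-c[i+2])[[1,0]]) for i in(0,1)])
h=[onz("top",T(*p),93) for p in[(148,489),(304,497)]];print("handle",np.round(h),np.mean(h,0).round(1))
print("foot top",onz("top",T(229,434),122).round(1),"side",onz("side",S(638,160),122).round(1))
cs=np.array([onz("side",S(*p),10) for p in[(243,48),(20,360),(512,488)]]);print(cs.round())
yw=np.mean([np.arctan2(*(c[i]-c[i+2])[[1,0]]) for i in(0,1)])
B=np.array([*c.mean(0)[:2],0]);R=Ro.from_euler('z',yw)
a=np.radians(15)
# predicted points in base frame
print("pred handle",(R.apply([-225*np.cos(a),0,93])+B).round(1))
print("pred foot",(R.apply([-195*np.cos(a)-38*np.sin(a)*1 ,0,122])+B).round(1), (R.apply([-195*np.cos(a)+38*np.sin(a),0,122])+B).round(1))
o=ctrl.get_obs();print(Ro.from_rotvec(o["orientation"]).as_matrix().round(3))
E
```

```text
[[829. 242.  10.]
 [817. -49.  10.]
 [525. 252.  10.]
 [515. -40.  10.]]
base c [671.4 101.3  10. ] yaw from y [np.float64(-0.04007602695920608), np.float64(-0.03347210791371146)] [np.float64(-0.03330917657469452), np.float64(-0.03027880886845038)]
handle [[454. 169.  93.]
 [450.  51.  93.]] [451.9 110.   93. ]
foot top [492.8 106.8 122. ] side [495.8 108.  122. ]
[[820. -48.  10.]
 [828. 244.  10.]
 [526. 257.  10.]]
pred handle [454.2 108.2  93. ]
pred foot [473.3 107.6 122. ] [493. 107. 122.]
[[ 0.911  0.413 -0.001]
 [ 0.413 -0.911  0.001]
 [ 0.    -0.001 -1.   ]]
```

```bash
cat >> h.py <<'E'
B=np.array([672,101.5,0.]); YAW=-.034; RB=Ro.from_euler('z',YAW)
def base(x,y,z): return RB.apply([x,y,z])+B
def go(*targets,yaw=None):
    "print shifts in tool cm from now for TCP targets (world mm); yaw = wanted tool-x heading, rad"
    o=ctrl.get_obs(); R=Ro.from_rotvec(o["orientation"]); 
    for t in targets: print((R.inv().apply(np.array(t)-o["ee_pos"])/10).round(2).tolist())
    if yaw is not None:
        x=R.as_matrix()[:,0]; print("spin",np.degrees((np.arctan2(x[1],x[0])-yaw+np.pi)%(2*np.pi)-np.pi).round(2))
E
python3 - <<'E'
from h import *
go(ctrl.get_obs()["ee_pos"]+[0,0,100],base(-178.5,0,260),yaw=YAW)
E
```

```text
[0.0, -0.01, -10.0]
[49.39, -51.86, -6.25]
spin 26.35
```

```bash
python3 -m inch '[{"xyz":[2,-2,-5],"spin":0},{"xyz":[4,-4,-9],"spin":0},{"xyz":[7.3,-7.7,-9],"spin":5},{"xyz":[10.7,-11.3,-9],"spin":10},{"xyz":[14.2,-14.8,-9],"spin":15},{"xyz":[17.6,-18.4,-9],"spin":20},{"xyz":[21,-22,-9],"spin":26.35},{"xyz":[24.4,-25.6,-9],"spin":26.35},{"xyz":[27.8,-29.2,-9],"spin":26.35},{"xyz":[31.2,-32.8,-9],"spin":26.35},{"xyz":[34.6,-36.4,-9],"spin":26.35},{"xyz":[38,-40,-9],"spin":26.35},{"xyz":[41.4,-43.6,-9],"spin":26.35},{"xyz":[45,-47.3,-8],"spin":26.35},{"xyz":[48,-50.4,-7],"spin":26.35},{"xyz":[49.4,-51.9,-6.25],"spin":26.35},{"xyz":[49.4,-51.9,-6.25],"spin":26.35},{"xyz":[49.4,-51.9,-6.25],"spin":26.35},{"xyz":[49.4,-51.9,-6.25],"spin":26.35}]' 0.45
python3 - <<'E'
from h import *
b=ctrl.get_image("side")[120:270,185:345]
cv2.imwrite("pics/c.png",cv2.resize(b,None,fx=4,fy=4,interpolation=cv2.INTER_CUBIC)[:,:,::-1])
go(base(-178.5,0,103),base(-178.5,0,160),yaw=YAW)
E
```

```text
t: 2.0
ee_pos: [493.3, 107.0, 260.2]
orientation: [-3.14, 0.055, 0.001]
ft_force: [0.0, -0.5, -0.8]
width: 48.4
[0.03, -0.06, 15.74]
[0.03, -0.06, 10.04]
spin -0.08
```

View pics/c.png

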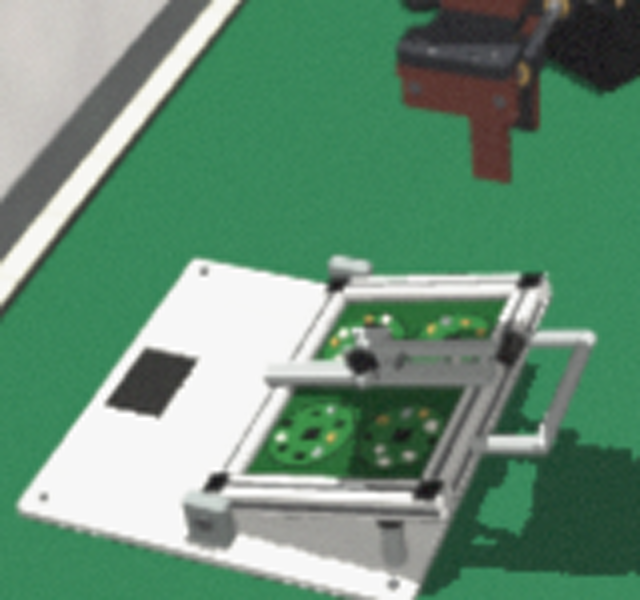

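The gripper hangs above the roller at (510,345), with the finger at (492,150) in line with it. Next I descend and close.

```bash
python3 -m inch '[{"xyz":[0,0,4]},{"xyz":[0,0,8]},{"xyz":[0,0,11]},{"xyz":[0,0,13]},{"xyz":[0,0,14.5]},{"xyz":[0,0,15.5]},{"xyz":[0,-0.05,15.7]},{"xyz":[0,-0.05,15.7]},{"xyz":[0,-0.05,15.7]}]'
python3 -m inch '[{"xyz":[0,0,0]},{"xyz":[0,0,0]},{"xyz":[0,0,0]},{"xyz":[0,0,0]},{"xyz":[0,0,0]},{"xyz":[0,0,0]}]' 1
python3 - <<'E'
from h import *
b=ctrl.get_image("side")[120:270,185:345]
cv2.imwrite("pics/d.png",cv2.resize(b,None,fx=4,fy=4,interpolation=cv2.INTER_CUBIC)[:,:,::-1])
p=ctrl.get_obs()["ee_pos"]; f0=base(-178.5,0,103)
for a in range(0,100,5):
    q=np.radians(165-a); q0=np.radians(165)
    go(p+RB.apply([110*(np.cos(q)-np.cos(q0)),0,110*(np.sin(q)-np.sin(q0))]))
E
```

```text
[0.0, 0.0, 0.0]
[0.29, -0.0, -0.92]
[0.66, -0.0, -1.8]
[1.1, -0.01, -2.65]
[1.61, -0.01, -3.46]
[2.2, -0.01, -4.22]
[2.85, -0.01, -4.93]
[3.55, -0.01, -5.58]
[4.32, -0.01, -6.16]
[5.13, -0.02, -6.68]
[5.98, -0.02, -7.12]
[6.86, -0.02, -7.49]
[7.78, -0.02, -7.78]
[8.72, -0.02, -7.99]
[9.67, -0.03, -8.11]
[10.63, -0.03, -8.15]
[11.58, -0.03, -8.11]
[12.54, -0.03, -7.99]
[13.47, -0.03, -7.78]
[14.39, -0.03, -7.49]$[0]: bad value
$[0]: bad value
```

View pics/d.png

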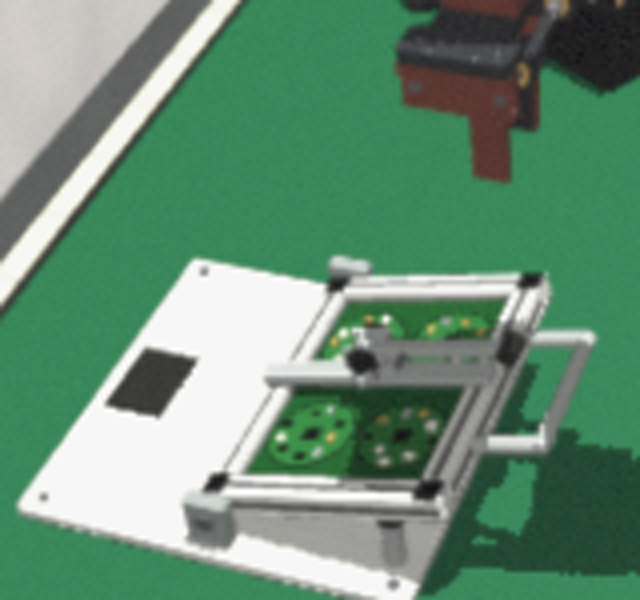

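The calls were refused because each row also needs "spin", so nothing moved and the picture is unchanged. I'll repeat them with spin included.

```bash
python3 -m inch '[{"xyz":[0,0,4],"spin":0},{"xyz":[0,0,8],"spin":0},{"xyz":[0,0,11],"spin":0},{"xyz":[0,0,13],"spin":0},{"xyz":[0,0,14.5],"spin":0},{"xyz":[0,0,15.5],"spin":0},{"xyz":[0,-0.05,15.7],"spin":0},{"xyz":[0,-0.05,15.7],"spin":0},{"xyz":[0,-0.05,15.7],"spin":0}]' && python3 -m inch '[{"xyz":[0,0,0],"spin":0},{"xyz":[0,0,0],"spin":0},{"xyz":[0,0,0],"spin":0},{"xyz":[0,0,0],"spin":0},{"xyz":[0,0,0],"spin":0},{"xyz":[0,0,0],"spin":0}]' 1
python3 - <<'E'
from h import *
b=ctrl.get_image("side")[150:270,185:345]
cv2.imwrite("pics/e.png",cv2.resize(b,None,fx=4,fy=4,interpolation=cv2.INTER_CUBIC)[:,:,::-1])
E
```

```text
t: 3.0
ee_pos: [494.2, 107.5, 104.3]
orientation: [-3.14, 0.056, -0.003]
ft_force: [0.5, -0.3, 0.1]
width: 48.4
t: 3.6
ee_pos: [494.7, 107.6, 104.8]
orientation: [-3.139, 0.056, -0.004]
ft_force: [-0.5, 0.2, 5.3]
width: 4.2
```

View pics/e.png

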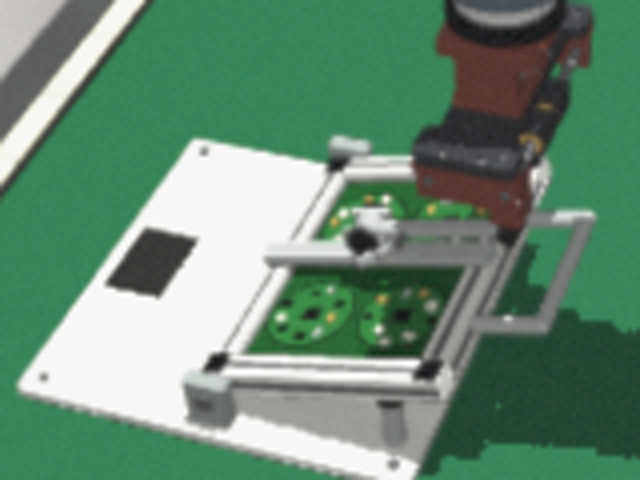

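```bash
python3 - <<'E'
from h import *
o=ctrl.get_obs();p=o["ee_pos"];print(o["width"],o["ft_force"])
for q in(p,p+[0,0,19],base(-178.5,0,122),base(-178.5,0,125),base(-72.3,0,93.7),base(-217.3,0,93)): print(((proj("side",q)[0]-[185,150])*4).round(), proj("top",q).round(1))
print(Ro.from_rotvec(o["orientation"]).as_matrix().round(3))
E
```

```text
1.799818153916365 [ 0.43677055 -0.91949394  5.90341687]
[511. 245.] [[300.6 201.5]]
[511. 224.] [[300.2 200.8]]
[512. 227.] [[300.2 201.2]]
[512. 223.] [[300.1 201.1]]
[370. 227.] [[302.6 174.4]]
[567. 268.] [[300.1 212.4]]
[[ 0.999 -0.036  0.003]
 [-0.036 -0.999  0.002]
 [ 0.003 -0.002 -1.   ]]
```

```bash
python3 - <<'E'
from h import *
for dx in(-10,10):
  for dy in(24,37): print(((proj("side",[493.3+dx,107+dy,260.2])[0]-[185,120])*4).round())
b=ctrl.get_image("side")[192:222,295:325]; t=ctrl.get_image("top")[185:215,285:315]
cv2.imwrite("pics/f.png",cv2.resize(np.hstack([b,t]),None,fx=13,fy=13,interpolation=cv2.INTER_CUBIC)[:,:,::-1])
E
```

```text
[513. 209.]
[507. 222.]
[482. 204.]
[476. 217.]
```

View pics/f.png

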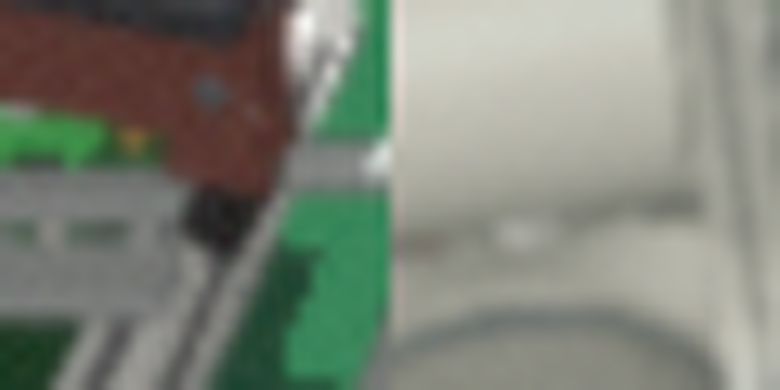

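Both views and the force disagree with the encoder. The fingers shut to 1.8 mm, a 6 N upward force built up, and the tip (px row ~207) sits on top of the roller. The real tip appears to be ~25 mm higher than ee_pos says. I'll open, go lower carefully and check the force.

```bash
python3 -m inch '[{"xyz":[0,0,-3],"spin":0},{"xyz":[0,0,-3],"spin":0},{"xyz":[0,0,-3],"spin":0},{"xyz":[0,0,-3],"spin":0},{"xyz":[0,0,-3],"spin":0}]' 0.45; python3 -m inch '[{"xyz":[0,0,2],"spin":0},{"xyz":[0,0,3.5],"spin":0},{"xyz":[0,0,4],"spin":0},{"xyz":[0,0,4.5],"spin":0},{"xyz":[0,0,4.5],"spin":0}]'
python3 - <<'E'
from h import *
b=ctrl.get_image("side"); cv2.imwrite("pics/s2.png",b[:,:,::-1])
b=b[180:230,285:340]
cv2.imwrite("pics/g.png",cv2.resize(b,None,fx=11,fy=11,interpolation=cv2.INTER_CUBIC)[:,:,::-1])
E
```

```text
t: 4.25
ee_pos: [493.8, 107.3, 133.7]
orientation: [-3.14, 0.056, -0.001]
ft_force: [-0.7, -0.3, -0.0]
width: 36.9
t: 4.75
ee_pos: [493.6, 107.3, 88.3]
orientation: [-3.14, 0.056, 0.0]
ft_force: [0.1, 0.4, -0.4]
width: 48.1
```

View pics/g.png

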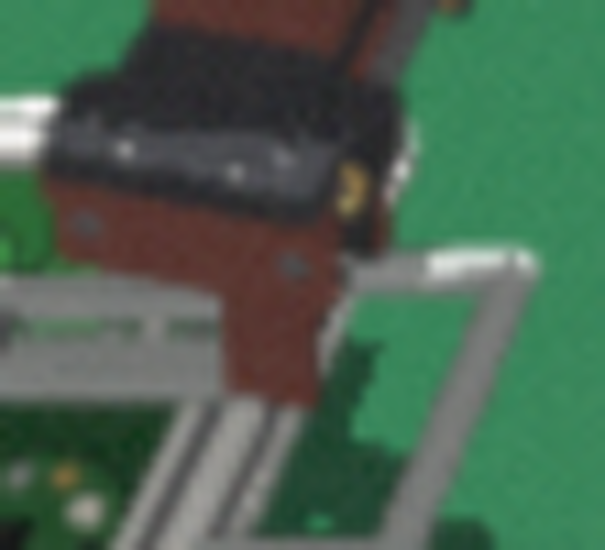

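The near finger now covers the roller, with its tip at about px (310,217), which is near z≈110. The path was free with no force, so I go 6 mm lower and close.

```bash
python3 -m inch '[{"xyz":[0,0,0.4],"spin":0},{"xyz":[0,0,0.6],"spin":0},{"xyz":[0,0,0.6],"spin":0}]'; python3 -m inch '[{"xyz":[0,0,0],"spin":0},{"xyz":[0,0,0],"spin":0},{"xyz":[0,0,0],"spin":0},{"xyz":[0,0,0],"spin":0},{"xyz":[0,0,0],"spin":0}]' 1
```

```text
t: 5.1
ee_pos: [493.9, 107.4, 82.7]
orientation: [-3.14, 0.056, -0.001]
ft_force: [-0.3, 0.1, 0.5]
width: 48.4
t: 5.6
ee_pos: [494.0, 109.0, 82.8]
orientation: [-3.137, 0.058, -0.002]
ft_force: [-0.5, 10.4, -0.5]
width: 20.0
```

```bash
python3 -m inch '[{"xyz":[0,-0.15,0],"spin":0},{"xyz":[0.14,-0.15,-0.46],"spin":0},{"xyz":[0.29,-0.15,-0.92],"spin":0},{"xyz":[0.66,-0.15,-1.8],"spin":0},{"xyz":[1.1,-0.15,-2.65],"spin":0},{"xyz":[1.61,-0.15,-3.46],"spin":0},{"xyz":[2.2,-0.15,-4.22],"spin":0},{"xyz":[2.85,-0.15,-4.93],"spin":0},{"xyz":[3.55,-0.15,-5.58],"spin":0},{"xyz":[4.32,-0.15,-6.16],"spin":0},{"xyz":[4.32,-0.15,-6.16],"spin":0}]'
python3 - <<'E'
from h import *
b=ctrl.get_image("side"); cv2.imwrite("pics/s3.png",b[:,:,::-1])
b=b[130:270,185:345]
cv2.imwrite("pics/h.png",cv2.resize(b,None,fx=4,fy=4,interpolation=cv2.INTER_CUBIC)[:,:,::-1])
E
```

```text
t: 6.7
ee_pos: [537.2, 108.2, 145.6]
orientation: [-3.138, 0.058, 0.0]
ft_force: [-3.0, -3.8, -1.5]
width: 19.8
```

View pics/h.png

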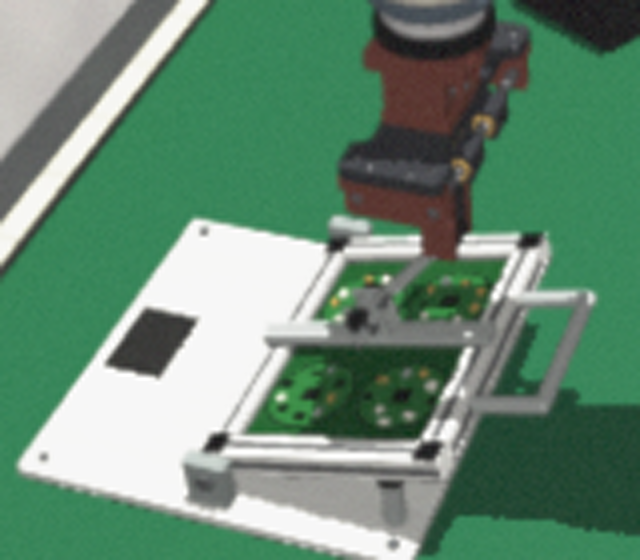

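The leg is now tilted up, running from the hub at (360,318) to the gripper at (435,258), and the frame is still on its rests. I continue over centre and then release.

```bash
python3 -m inch '[{"xyz":[0.81,0,-0.52],"spin":0},{"xyz":[1.66,0,-0.96],"spin":0},{"xyz":[2.54,0,-1.33],"spin":0},{"xyz":[3.46,0,-1.62],"spin":0},{"xyz":[4.4,0,-1.83],"spin":0},{"xyz":[5.35,0,-1.95],"spin":0},{"xyz":[6.31,0,-1.99],"spin":0},{"xyz":[7.26,0,-1.95],"spin":0},{"xyz":[8.22,0,-1.83],"spin":0},{"xyz":[8.22,0,-1.83],"spin":0}]'; python3 -m inch '[{"xyz":[0,0,0],"spin":0},{"xyz":[0,0,0],"spin":0},{"xyz":[0,0,0],"spin":0},{"xyz":[0,0,-2],"spin":0},{"xyz":[0,0,-5],"spin":0},{"xyz":[-3,0,-7],"spin":0},{"xyz":[-7,0,-9],"spin":0},{"xyz":[-11,0,-10],"spin":0},{"xyz":[-15,0,-10],"spin":0},{"xyz":[-17,0,-10],"spin":0},{"xyz":[-17,0,-10],"spin":0}]' 0.3
python3 - <<'E'
from h import *
b=ctrl.get_image("side"); cv2.imwrite("pics/s4.png",b[:,:,::-1])
b=b[110:270,175:345]
cv2.imwrite("pics/i.png",cv2.resize(b,None,fx=3.5,fy=3.5,interpolation=cv2.INTER_CUBIC)[:,:,::-1])
a=np.radians(30);print("open foot",((proj("side",base(-72.3+110*np.cos(a),0,93.7+55))[0]-[175,110])*3.5).round())
go(base(-217.3,2,93-19-5),base(-217.3,2,150),yaw=YAW+np.pi/2); print(ctrl.get_obs()["qpos"].round(2))
E
```

```text
t: 7.75
ee_pos: [622.7, 105.2, 165.3]
orientation: [-3.137, 0.059, -0.008]
ft_force: [0.6, -2.7, 7.8]
width: 19.4
t: 8.85
ee_pos: [449.8, 111.4, 264.6]
orientation: [-3.137, 0.057, -0.008]
ft_force: [0.8, 0.2, -0.5]
width: 61.4
open foot [244. 265.]
[0.19, 0.13, 19.59]
[0.24, 0.1, 11.49]
spin -90.15
[0.21 0.1  1.91 0.   1.13 1.82]
```

View pics/i.png

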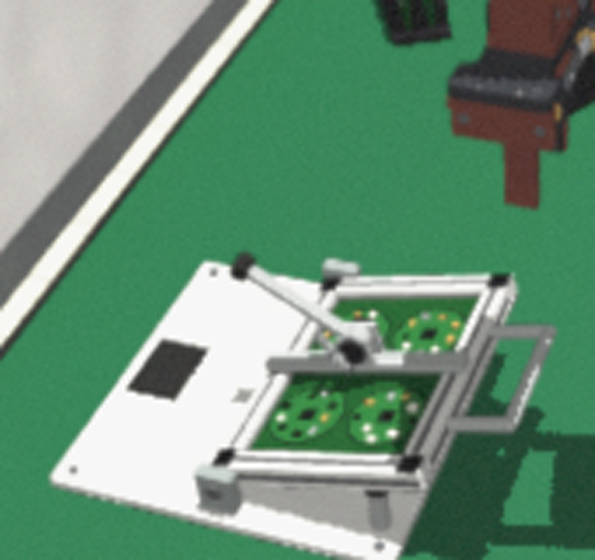

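The kickstand is fully open, with the foot at (243,265) against a predicted (244,265). Next I turn the gripper 90° above the handle and check the finger height numerically before descending.

```bash
python3 -m inch '[{"xyz":[0.2,0.1,1],"spin":-8},{"xyz":[0.2,0.1,2],"spin":-16},{"xyz":[0.2,0.1,3],"spin":-24},{"xyz":[0.2,0.1,4],"spin":-32},{"xyz":[0.2,0.1,5],"spin":-40},{"xyz":[0.2,0.1,6],"spin":-48},{"xyz":[0.2,0.1,6.5],"spin":-56},{"xyz":[0.2,0.1,6.5],"spin":-64},{"xyz":[0.2,0.1,6.5],"spin":-72},{"xyz":[0.2,0.1,6.5],"spin":-80},{"xyz":[0.2,0.1,6.5],"spin":-88},{"xyz":[0.2,0.1,6.5],"spin":-90.1},{"xyz":[0.2,0.1,6.5],"spin":-90.1}]' 0.5
python3 - <<'E'
from h import *
b=ctrl.get_image("side"); cv2.imwrite("pics/s5.png",b[:,:,::-1])
h,s,v=cv2.split(cv2.cvtColor(b,cv2.COLOR_RGB2HSV).astype(int))
m=(((h<12)|(h>170))&(s>70)&(v<140)).astype(np.uint8); m[:100]=0; m[:,:280]=0; m[:,400:]=0
for r in range(150,225,2): 
    c=np.flatnonzero(m[r]); print(r,c.tolist() if len(c)<30 else (c[0],c[-1],len(c)))
o=ctrl.get_obs();p=o["ee_pos"];print(p.round(1),o["width"])
for s in(-1,1):
    for y in (-10,10): print("tip expected (bias0, +25)",[proj("side",p+RB.apply([s*(22+f),y,dz]))[0].round(1) for dz in(0,25) for f in(0,13.5)])
go(base(-217.3,2,93-19-5),base(-217.3,2,150),yaw=YAW+np.pi/2)
E
```

```text
t: 10.2
ee_pos: [455.5, 110.8, 199.7]
orientation: [2.259, 2.181, 0.013]
ft_force: [-0.2, -0.5, 0.6]
width: 43.8
150 [291, 292, 293]
152 [291, 292, 293, 294]
154 [292, 293]
156 [315, 316, 354, 355, 356]
158 [313, 314, 315, 316, 317, 354, 355, 356, 357, 358]
160 [312, 313, 314, 315, 316, 317, 353, 354, 355, 356, 357]
162 [312, 313, 314, 315, 316, 353, 354, 355, 356]
164 [313, 314, 315, 316, 335, 336, 337, 338, 339, 353, 354, 355]
166 [313, 314, 315, 316, 335, 336, 337, 338, 339]
168 [313, 314, 315, 316, 335, 336, 337, 338]
170 [314, 315, 316, 335, 336, 337, 338]
172 [314, 315, 335, 336, 337, 338]
174 [314, 315, 335, 336, 337]
176 [314, 315, 335, 336, 337]
178 [314, 315, 316, 335, 336, 337]
180 [334, 335, 336, 337]
182 [334, 335, 336]
184 []
186 []
188 []
190 []
192 []
194 []
196 []
198 []
200 []
202 []
204 []
206 []
208 []
210 []
212 []
214 []
216 []
218 []
220 []
222 []
224 []
[455.3 110.7 199.7] 44.07479292446536
tip expected (bias0, +25) [array([335.5, 187. ]), array([340.6, 187.9]), array([335.7, 179.4]), array([340.8, 180.4])]
tip expected (bias0, +25) [array([333.4, 191.8]), array([338.6, 192.8]), array([333.6, 184.2]), array([338.7, 185.2])]
tip expected (bias0, +25) [array([319.3, 183.9]), array([314.4, 183. ]), array([319.2, 176.4]), array([314.2, 175.5])]
tip expected (bias0, +25) [array([317. , 188.6]), array([312. , 187.7]), array([316.8, 181.1]), array([311.8, 180.2])]
[-0.05, -0.13, 13.07]
[-0.01, -0.08, 4.97]
spin -0.12
```

The tips sit about 25 mm above the reported TCP (rows 179 and 183), and x and y agree. So I descend to TCP z≈50 and close on the bar.

```bash
python3 -m inch '[{"xyz":[-0.05,-0.1,4],"spin":0},{"xyz":[-0.05,-0.1,8],"spin":0},{"xyz":[-0.05,-0.1,11],"spin":0},{"xyz":[-0.05,-0.1,13],"spin":0},{"xyz":[-0.05,-0.1,14.5],"spin":0},{"xyz":[-0.05,-0.1,15],"spin":0},{"xyz":[-0.05,-0.1,15],"spin":0}]' && python3 -m inch '[{"xyz":[0,0,0],"spin":0},{"xyz":[0,0,0],"spin":0},{"xyz":[0,0,0],"spin":0},{"xyz":[0,0,0],"spin":0},{"xyz":[0,0,0],"spin":0},{"xyz":[0,0,0],"spin":0}]' 1; python3 - <<'E'
from h import *
p=ctrl.get_obs()["ee_pos"]; print(p)
for a in range(0,76,3):
    q=np.radians(15+a); q0=np.radians(15); print(a,end=" ")
    go(p+RB.apply([225*(np.cos(q0)-np.cos(q)),0,225*(np.sin(q)-np.sin(q0))]))
E
```

```text
t: 10.95
ee_pos: [455.4, 110.9, 49.1]
orientation: [2.261, 2.179, 0.011]
ft_force: [0.1, 0.7, 0.4]
width: 43.9
t: 11.55
ee_pos: [455.7, 110.9, 49.5]
orientation: [2.261, 2.179, 0.012]
ft_force: [0.1, 0.7, 4.5]
width: 11.0
[455.7193018  110.93568526  49.49905878]
0 [0.0, 0.0, 0.0]
3 [0.01, 0.34, -1.13]
6 [0.01, 0.74, -2.24]
9 [0.02, 1.2, -3.32]
12 [0.02, 1.71, -4.38]
15 [0.03, 2.28, -5.41]
18 [0.04, 2.9, -6.41]
21 [0.04, 3.58, -7.38]
24 [0.05, 4.3, -8.31]
27 [0.06, 5.07, -9.2]
30 [0.06, 5.89, -10.05]
33 [0.07, 6.75, -10.85]
36 [0.07, 7.65, -11.61]
39 [0.08, 8.59, -12.32]
42 [0.09, 9.56, -12.99]
45 [0.09, 10.57, -13.59]
48 [0.1, 11.61, -14.15]
51 [0.1, 12.68, -14.65]
54 [0.11, 13.77, -15.09]
57 [0.11, 14.88, -15.48]
60 [0.12, 16.01, -15.81]
63 [0.12, 17.16, -16.08]
66 [0.13, 18.32, -16.28]
69 [0.13, 19.49, -16.43]
72 [0.13, 20.66, -16.51]
75 [0.14, 21.84, -16.54]
```

Width 11 mm with a 4.5 N upward force suggests a shallow grip on the bar. I'll reopen, go lower and close again.

```bash
python3 -m inch '[{"xyz":[0,0,0],"spin":0},{"xyz":[0,0,0],"spin":0},{"xyz":[0,0,0],"spin":0},{"xyz":[0,0,0.5],"spin":0},{"xyz":[0,0,0.9],"spin":0},{"xyz":[0,0,0.9],"spin":0}]' 0.55 && python3 -m inch '[{"xyz":[0,0,0],"spin":0},{"xyz":[0,0,0],"spin":0},{"xyz":[0,0,0],"spin":0},{"xyz":[0,0,0],"spin":0},{"xyz":[0,0,0],"spin":0},{"xyz":[0,0,0],"spin":0}]' 1; python3 - <<'E'
from h import *
b=ctrl.get_image("side"); cv2.imwrite("pics/s6.png",b[:,:,::-1])
h,s,v=cv2.split(cv2.cvtColor(b,cv2.COLOR_RGB2HSV).astype(int))
m=(((h<12)|(h>170))&(s>70)&(v<140))
for r in range(196,232,2): print(r,np.flatnonzero(m[r,300:360])+300)
p=ctrl.get_obs()["ee_pos"]
for dz in(0,25):print(proj("side",p+[0,10,dz])[0],proj("side",p+[0,-10,dz])[0])
print("bar",proj("side",base(-217.3,0,93)))
E
```

```text
t: 12.15
ee_pos: [455.2, 110.9, 39.7]
orientation: [2.261, 2.18, 0.01]
ft_force: [-1.0, -0.1, 0.8]
width: 39.6
t: 12.75
ee_pos: [455.7, 110.9, 39.8]
orientation: [2.261, 2.179, 0.011]
ft_force: [2.0, -0.7, -2.9]
width: 11.1
196 [321 322 323 324 325 326 327 328 329 330 331 332 333 334 335 336 337 338
 339 340]
198 [332 333 334 335 336 337 338 339]
200 []
202 []
204 []
206 []
208 [321 322 323 324 351 352 353]
210 [319 320 321 322 323 351 352 353 354]
212 [319 320 321 322 328 329 330 331 351 352 353]
214 [320 321 322 328 329 330 331 351 352]
216 [320 321 322 328 329 330 331]
218 [321 322 328 329 330 331]
220 [321 328 329 330 331]
222 [321 328 329 330 331]
224 [328 329 330]
226 [328 329]
228 []
230 []
[325.27098831 233.48022634] [327.0501188  228.56468056]
[325.25233869 227.24514995] [327.05692156 222.33484709]
bar [[326.66438867 217.10723565]]
```

The grip is solid: the tips are at row 227 and the bar at 217, with the same width as before. Now I lift along the arc.

```bash
python3 -m inch '[{"xyz":[0.01,0.34,-1.13],"spin":0},{"xyz":[0.01,0.74,-2.24],"spin":0},{"xyz":[0.02,1.2,-3.32],"spin":0},{"xyz":[0.02,1.71,-4.38],"spin":0},{"xyz":[0.03,2.28,-5.41],"spin":0},{"xyz":[0.04,2.9,-6.41],"spin":0},{"xyz":[0.04,3.58,-7.38],"spin":0},{"xyz":[0.05,4.3,-8.31],"spin":0},{"xyz":[0.06,5.07,-9.2],"spin":0},{"xyz":[0.06,5.89,-10.05],"spin":0},{"xyz":[0.07,6.75,-10.85],"spin":0},{"xyz":[0.07,7.65,-11.61],"spin":0},{"xyz":[0.07,7.65,-11.61],"spin":0}]'
python3 - <<'E'
from h import *
cv2.imwrite("pics/s7.png",ctrl.get_image("side")[:,:,::-1])
p=np.array([455.7,110.9,39.8]); print(ctrl.get_obs()["ft_force"])
for a in (40,45,50,55,60,65,70,75):
    q=np.radians(15+a); q0=np.radians(15)
    go(p+RB.apply([225*(np.cos(q0)-np.cos(q)),0,225*(np.sin(q)-np.sin(q0))]))
E
```

```text
t: 14.1
ee_pos: [530.1, 108.2, 158.6]
orientation: [-2.261, -2.179, -0.007]
ft_force: [-14.7, 1.2, 16.1]
width: 11.3
[-14.39461456   0.97382891  14.33478647]
[0.02, 1.43, -0.77]
[0.03, 3.09, -1.82]
[0.04, 4.83, -2.72]
[0.05, 6.65, -3.47]
[0.06, 8.52, -4.06]
[0.06, 10.44, -4.48]
[0.07, 12.39, -4.73]
[0.08, 14.35, -4.81]
```

```bash
python3 -m inch '[{"xyz":[0,0,-0.3],"spin":0},{"xyz":[0.6,0.6,-0.7],"spin":0},{"xyz":[0.02,1.43,-1.1],"spin":0},{"xyz":[0.03,2.26,-1.65],"spin":0},{"xyz":[0.03,3.09,-2.15],"spin":0},{"xyz":[0.04,3.96,-2.6],"spin":0},{"xyz":[0.04,4.83,-3.05],"spin":0},{"xyz":[0.05,5.74,-3.4],"spin":0},{"xyz":[0.05,6.65,-3.8],"spin":0},{"xyz":[0.05,7.6,-4.1],"spin":0},{"xyz":[0.06,8.52,-4.4],"spin":0},{"xyz":[0.06,9.5,-4.6],"spin":0},{"xyz":[0.06,10.44,-4.8],"spin":0},{"xyz":[0.06,11.4,-4.9],"spin":0},{"xyz":[0.07,12.39,-5.0],"spin":0},{"xyz":[0.07,13.2,-5.05],"spin":0},{"xyz":[0.07,13.2,-5.05],"spin":0}]'
python3 - <<'E'
from h import *
b=ctrl.get_image("side");cv2.imwrite("pics/s8.png",b[:,:,::-1])
p=np.array([455.7,110.9,39.8]); print(ctrl.get_obs()["ft_force"])
go(p+RB.apply([217.3,0,170])); print("final",p+RB.apply([217.3,0,167]))
E
```

```text
t: 15.85
ee_pos: [663.4, 104.2, 209.3]
orientation: [-2.262, -2.18, -0.01]
ft_force: [0.1, 4.9, 4.0]
width: 11.4
[0.14276322 4.7079203  4.26040629]
[-0.04, 0.99, -0.04]
final [672.8744127  103.51322338 206.8       ]
```

```bash
python3 -m inch '[{"xyz":[0,0.3,0],"spin":0},{"xyz":[0,0.6,0],"spin":0},{"xyz":[0,0.85,0],"spin":0},{"xyz":[0,0.95,0],"spin":0},{"xyz":[0,0.95,0],"spin":0},{"xyz":[0,0.95,0],"spin":0},{"xyz":[0,0.95,0],"spin":0}]'
python3 - <<'E'
from h import *
b=ctrl.get_image("side");cv2.imwrite("pics/s9.png",b[:,:,::-1])
k=3.5; c=cv2.resize(b[70:270,175:345],None,fx=k,fy=k,interpolation=cv2.INTER_CUBIC)[:,:,::-1]
c=np.ascontiguousarray(c[:600])
# predicted plumb frame (thin overlay): outer corners at y+-120, u=175 and bar ends
for X in [(0,120,210),(0,-120,210),(0,55,260),(0,-55,260),(0,120,35),(115.8,0,42.2)]:
    q=(proj("side",base(*X))[0]-[175,70])*k; print(X,q.round()); cv2.circle(c,tuple(int(v) for v in q),3,(0,0,255),1)
cv2.imwrite("pics/j.png",c); o=ctrl.get_obs(); print(o["ft_force"],o["ee_pos"],o["width"])
E
```

```text
t: 16.6
ee_pos: [672.4, 103.9, 209.4]
orientation: [-2.261, -2.18, -0.009]
ft_force: [-0.4, 4.2, 4.2]
width: 11.1
(0, 120, 210) [190. 448.]
(0, -120, 210) [321. 265.]
(0, 55, 260) [220. 339.]
(0, -55, 260) [282. 257.]
(0, 120, 35) [225. 614.]
(115.8, 0, 42.2) [162. 480.]
[0.15047624 4.46876797 4.11459114] [672.38025566 103.95351011 209.34885577] 10.940762140966811
```

View pics/j.png

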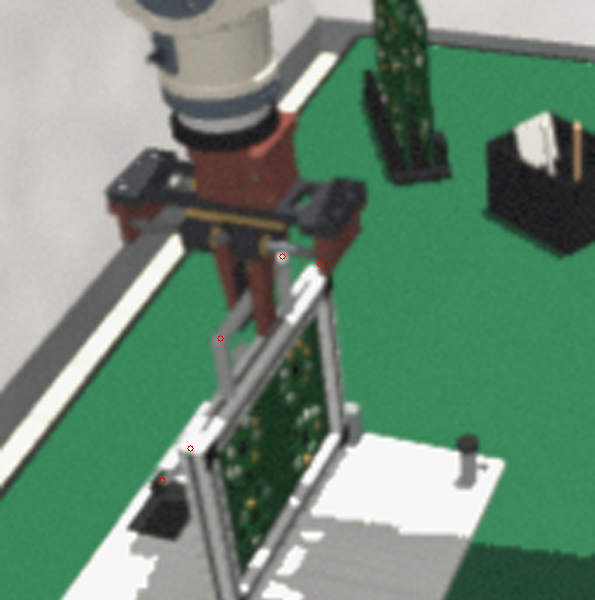

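The frame stands upright and held, and the predicted plumb points match the bar ends (220,339) and (282,257) and the foot (162,480). As a last number check, I measure the lean of the near post in the image.

```bash
python3 - <<'E'
from h import *
b=cv2.cvtColor(cv2.imread("pics/s9.png"),cv2.COLOR_BGR2GRAY)
for z in(190,160,130,100):
    r=[[proj("side",base(x,120,z))[0] for x in(10,-10)]]
    e=r[0]; row=int(round((e[0][1]+e[1][1])/2)); print(z,np.round(e,1).tolist(),row,b[row,222:248])
for th in(-3,0,3):
    t=np.radians(th); print(th,[proj("side",base(225*np.sin(t),y,35+225*np.cos(t)))[0].round(1) for y in(-55,55)],[proj("side",base(u*np.sin(t)+10*np.cos(t),120,35+u*np.cos(t)-10*np.sin(t)))[0].round(1) for u in(170,70)])
import glob
o=ctrl.get_obs();print(o["t"],o["ee_pos"],o["ft_force"],abs(o["qvel"]).max())
E
```

```text
190 [[227.0, 203.2], [234.1, 204.7]] 204 [145 154 142 127 135 146 141 106  94 134 158 129  91  79 103 103  70  74
 113 107 124 108  68  48  43  41]
160 [[228.9, 211.8], [235.8, 213.4]] 213 [ 40  41  41  46  38  48  82 128 137 106 103 138 155 152 123  95 117 103
  58  42  43  43  55  92 135 109]
130 [[230.6, 220.2], [237.5, 221.7]] 221 [ 40  37  40  41  68 121 157 161 166 160 133  95 118 149 158 148 116  95
 101  76  47  45  35  52  56  52]
100 [[232.4, 228.2], [239.1, 229.7]] 229 [164 164 165 163 163 161 160 160 161 153 153 150 115  87 131 158 151 126
 100 116 106  60  45  44  73 171]
-3 [array([259.6, 144.1]), array([242.2, 167.7])] [array([229.2, 199.4]), array([233.3, 227. ])]
0 [array([255.7, 143.4]), array([237.9, 166.8])] [array([226.1, 198.8]), array([232.1, 226.9])]
3 [array([251.7, 142.8]), array([233.7, 166.2])] [array([223. , 198.3]), array([230.9, 226.7])]
16.65 [672.38025566 103.95351011 209.34885577] [0.15047624 4.46876797 4.11459114] 0.000936867239250614
```

```bash
python3 -m inch '[{"xyz":[0,0.03,0],"spin":0},{"xyz":[0,0.03,0],"spin":0},{"xyz":[0,0.03,0],"spin":0},{"xyz":[0,0.03,0],"spin":0}]' && python3 -c "
from workcell import ctrl
o=ctrl.get_obs();print(o['ee_pos'],abs(o['qvel']).max());print(ctrl.close_job())"
```

```text
t: 17.05
ee_pos: [672.6, 103.9, 209.4]
orientation: [-2.261, -2.18, -0.009]
ft_force: [-0.2, 3.9, 4.0]
width: 11.0
[672.6473936  103.94253925 209.35798422] 0.0010066729841236772
the job is handed in; nothing more can be done
None
```

I flipped the kickstand open, lifted the frame by its handle, and handed the job in at 17 s with the gripper still holding it plumb. I didn't let go at any point after the lift.

**Kickstand:** I pinched the roller, swung it past the spring centre and let it go at about 85°. The side image then showed the foot within a pixel of where it should be when fully open.

**Plumb check:** The handle moved 216.9 mm along the base's x, against 217.3 mm expected, which puts the frame about 0.1° from plumb. The sideways force toward or away from the hinge was about zero and the arm was still. The slope of the frame's post in the image suggests about −0.8°, but that reading is only good to about 1.5°, so it agrees with plumb without confirming it closely.

**Disagreements and slips:**
- **Finger height:** the real fingertips sat about 25 mm above the reported tool point. My first close therefore landed on top of the roller, with about 6 N, and I repeated it lower.
- **Handle grip:** the opening read 11 mm on the 12 mm bar, the same both times I gripped it. The first grip was shallow, so I regripped about 10 mm deeper.
- **Force while lifting:** it reached about 22 N partway up. I eased it by raising the path 3 mm.
- **Mistyped row:** one row called for 6 mm of sideways movement during the lift. About 4 N of sideways force on the wrist remained at the end.
- **Post edge:** in the final image it sat about 7 mm from the prediction, while the handle ends and the foot matched. I trusted the handle travel.

I did not measure the flask, tidy and brush again at the end. The arm's path kept clear of all three.

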